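# Dispense one heel blank and nudge it onto the gluing plate

## Task

Press the black plunger of the heel-blank dispenser all the way down once and let it come back up, so that a single round rubber blank is pushed out of the mouth. Then push that blank along the bench with the fingertips until all of it lies on the square steel gluing plate. Do not pick it up or tip it over, leave the other blanks in the magazine, do not disturb the other things on the bench, and finish clear of everything.

Things in the scene. Friction and masses are not known exactly. Their poses are not given: they have to be found in the camera images.
- dispenser: fixed heel-blank dispenser. Origin on the bench under the centre of its aluminium magazine (50 x 50 mm outside, 62 mm high, open top, 5 mm walls); z up. Mouth in the +x side at bench level, 16 mm high, outer face at x = +25 mm. On the -x side a grey housing, 56 mm wide, 50 mm high, reaches back to x = -100 mm and carries the plunger
- outlet (a point): point on the bench before the mouth, 49 mm along the dispenser's +x from its origin: a full press pushes the lowest blank out until its centre is here or slightly farther (back edge 5 mm or more clear of the magazine); the pusher then goes back with the plunger and the next blank drops
- plunger_top (a point): centre of the top face of the plunger's round black cap (34 mm across, 8 mm thick), 60 mm behind the dispenser's origin, 83 mm above the bench when up, 58 mm when fully down. Moves with the cap
- plunger (a joint): plunger travel in m: 0 = up, 0.025 = fully down (hard stop). A spring of about 1.5 N at the top and 3.5 N at the bottom returns it; with the friction of the blanks a slow full press takes about 3 to 5 N. The pusher moves 2.1 mm for each 1 mm of plunger; its first 4 mm is free play
- blank1: the lowest of four equal round flat black rubber heel blanks stacked in the magazine, 38 mm across, 12 mm thick, about 12 g: the one to be dispensed. Origin at the centre of its underside, z up
- blank2: second blank from the bottom; must stay in the magazine (it drops 12 mm after the press). Origin at the centre of its underside
- blank3: third blank; stays in the magazine. Origin at the centre of its underside
- blank4: top blank; stays in the magazine. Origin at the centre of its underside
- plate: square steel gluing plate 110 x 110 mm, let in flush with the bench top (no step), to the left or to the right of the dispenser's mouth. Origin at its centre at bench height; x and y along its edges
- tray: bystander: open square plywood tray 90 x 90 mm, 22 mm high, with brass tacks, on the other side of the dispenser from the gluing plate; origin under its centre
- jar: bystander: small glass jar, 50 mm across, 65 mm high; origin under its centre
- tin: bystander: flat round polish tin, 70 mm across, 26 mm high; origin under its centre
- brush: bystander: brush lying on the bench beyond the dispenser's mouth, its length along its own x axis
- hammer: bystander: hammer lying on the bench, its length along its own x axis
- driver: bystander: screwdriver lying on the bench, its length along its own x axis
- boot: bystander: brown boot standing on its sole, about 280 mm long, 165 mm high; origin under its middle
Mind the look-alikes: they are no part of the job. Of the things that look like the dispenser, the smallest one is meant.

How it is judged:
On the way, in this order (a step that is already met when the one before it is completed fails the run):
1. the plunger is pressed fully down and the lowest blank is out of the mouth (value of joint plunger above 0.022 m and x of blank1 in the frame of dispenser above 0.042 m), for 0.02 s.
2. the plunger is back up, one blank lies flat in front of the mouth (value of joint plunger below 0.004 m and height (world z) of blank1 below 0.006 m and x of blank1 in the frame of dispenser above 0.042 m and horizontal distance between each of blank2, blank3, blank4 and dispenser below 0.012 m), for 0.1 s.
At the end, for the whole second after the job is handed in: The dispensed blank lies flat and at rest with its whole outline on the gluing plate (its centre within 37 mm of the plate's centre along both plate axes), the plunger is up (within 4 mm), and the other three blanks are in the magazine (within 12 mm of its axis) (x of blank1 in the frame of plate between -0.037 and 0.037 m and y of blank1 in the frame of plate between -0.037 and 0.037 m and angle between blank1's own z axis and vertical below 0.1 rad and height (world z) of blank1 below 0.006 m and linear speed of blank1 below 0.01 m/s and value of joint plunger below 0.004 m and horizontal distance between each of blank2, blank3, blank4 and dispenser below 0.012 m); the robot touches nothing.
It fails at once if the dispensed blank is lifted off the bench (10 mm) or tipped over (height (world z) of blank1 above 0.01 m or angle between blank1's own z axis and vertical above 0.6 rad).
It fails at once if a second blank is pushed out, or a blank is taken out of the magazine (horizontal distance between any of blank2, blank3, blank4 and dispenser above 0.012 m or height (world z) of blank2 above 0.019 m or height (world z) of blank3 above 0.031 m or height (world z) of blank4 above 0.043 m).
It fails at once if a bystander is moved more than 20 mm (distance of any of tray, jar, tin, brush, hammer, driver, boot from where it was at the start of the episode above 0.02 m).
It also fails if it takes over 42 s, if anything falls off the work surface, if the arm or the gripper's body presses on something with over 40 N, if the wrist force passes 120 N, or if a joint passes its speed limit or range.

## Robot

A 6-joint arm with a two-finger parallel gripper is mounted at the origin on the work surface. World frame = base frame: x ahead of the robot, y to its left, z up, the work surface at z = 0. Lengths are in m, angles in rad, forces in N, time in s.
With the tool pointing down it reaches from about 0.4 to 0.825 m from the base axis. Payload 7 kg.
Tool frame: the origin (TCP) lies between the finger pads; the fingertips stand 25 mm ahead of it and the grasp point (between the pads) lies 6 mm ahead of it; x points along the fingers, z is the direction in which the jaws open and shut, and the axes are right-handed (so a half turn about x gives the same grasp; the last joint's range is limited). The gripper opens to 85 mm and grips with 20 to 120 N. Pads are 22 mm wide; open, the fingers measure 114 mm over their backs; the gripper's body (76 mm by 85 mm) begins 54 mm behind the grasp point. The pads swing forward as they close: fully open they stand 13 mm farther back than shut.
Start: joints at [-0.955, 0.359, 0.012, 0, -1.224, -0.288], TCP at [0.217, -0.639, 0.256] pointing down, gripper open.
Joint ranges: [-3.07, 3.07], [-1.43, 2.12], [-1.02, 1.25], [-3.03, 1.67], [-3.05, -0], [-3.03, 3.03]. Speed limits (rad/s): [2.39, 2.39, 3.01, 3.14, 3.14, 3.14].

## Interface

Orientations are given as [roll, pitch, yaw] about the fixed x, y, z axes, in that order (R = Rz(yaw) Ry(pitch) Rx(roll)).
In Python, from workcell import bot, capture, camera_params gives the robot as it stands. The module is installed in compiled form; this text tells all that it offers.
- The arm moves only by the tool arm_command, never from a script. Its argument "commands" is text: rows parted by semicolons, each of 7 numbers parted by spaces: the shift along the tool's x, y, z in mm, then the turn, a rotation vector about the tool's x, y, z in rad, then the finger opening in mm, from 0 to 85.4. A call has 1 to 5 rows; each row shifts and turns the commanded pose from where the row before left it, along the tool's axes as they then stand; what a row does not reach is not made up. A row lasts 1/12 s, in which the tool goes at most 41.7 mm and 7.16 degrees, less where a joint would pass 70% of its speed; a pose out of reach is approached as far as the arm can. A call is refused whole if a number of a shift passes 41.7 or a number of a turn 0.125, either way. A call with a gripper value outside its range is refused whole. The fingers move at their own pace and stop on an object; "squeeze" is the grip in N (left out, the last holds). Time passes only in rows, so rows that do not move let the fingers close. It gives the time, the measured TCP pose, the force and the opening at its end, in the units of the state.
- bot.read_state(): the state, without advancing time (a new reading comes with each control period).
- capture(name): name is "scene" or "top" or "wrist"; returns the picture (480x640x3 uint8, red, green, blue); there is no depth.
- camera_params(name): a dict with "K" (3x3 intrinsics, pixels), "rvec" (rotation vector, rad) and "tvec" (3), from world to camera coordinates, as OpenCV has them. Camera axes: x right, y down, z forward; pixel columns grow to the right and rows downward; lengths in m; the calibration is good to about 2 mm. A picture is of the moment at which its call begins: read the wrist's pose just before it. camera_params takes no time and is no camera call; for the wrist camera it gives the pose at the moment of the call.
- bot.finish_job(): hands the job in, once; it reports no verdict.
The state is a dict: "time": time; "qpos": joint angles; "qvel": joint speeds; "effort": joint torques, N m; "tool_pos": TCP position; "tool_rot": TCP orientation; "ft_force": force on the tool from outside, world axes, zero at the start; "ft_torque": the same for the moment, N m; "grip_width": opening from 0.0 (shut) to 1.0 (fully open).
Only numpy, scipy, OpenCV 4.12 (cv2) and the standard library are available. Lean on these libraries where they do the work, as an engineer would, in place of code of your own. Each camera call takes 0.05 s, during which the arm holds its last target.

## Working session

There is one attempt and no reset: what is moved stays moved. The work goes in short steps, Python scripts to look and compute and a tool call to move; the robot and the scene stay as the last step left them, time stands still between calls to the robot, and variables do not carry over. Pictures are saved under pics/ and viewed, and the job is handed in when it is done.

Besides the shell and the picture viewer there is one more tool, called after ">>>" by a JSON object that holds its "method" and its "body". arm_command: Moves the arm, as the interface text tells. Its arguments: {"type":"object","properties":{"commands":{"type":"string"},"squeeze":{"type":"number"}},"required":["commands"]}

```bash
mkdir -p pics; cat > h.py <<'E'
import numpy as np, cv2
from workcell import bot, capture, camera_params
def P(n):
    p=camera_params(n); K=np.array(p["K"],float);R=cv2.Rodrigues(np.array(p["rvec"],float))[0];t=np.array(p["tvec"],float).ravel(); return K,R,t
def ray(par,u,v,z):
    K,R,t=par; c=-R.T@t; d=R.T@np.linalg.solve(K,np.array([u,v,1.])); return c+d*(z-c[2])/d[2]
def proj(par,X):
    K,R,t=par; q=K@(R@np.array(X,float)+t); return q[:2]/q[2]
def save(n,f):
    im=capture(n); cv2.imwrite("pics/"+f,im[:,:,::-1]); return im
E
python3 - <<'E'
from h import *
for n in ("scene","top"):
    save(n,n+"0.png"); K,R,t=P(n); print(n,K[0,0],K[0,2],K[1,2],-R.T@t,R[2])
s=bot.read_state(); print(s)
E
```

```text
scene 499.67250586281926 318.2786031025507 229.81403922143642 [ 1.42661651 -0.24431023  0.64243306] [-0.80180886  0.28863296 -0.52325287]
top 448.68270320722553 322.8054101658174 242.27316552992653 [0.40770668 0.0537501  1.00521733] [ 0.15693834  0.02869533 -0.98719144]
{'time': 0.1, 'qpos': array([-9.54902926e-01,  3.59349689e-01,  1.11459020e-02, -2.97609469e-04,
       -1.22406892e+00, -2.88120777e-01]), 'qvel': array([ 0.0012386 , -0.0014629 ,  0.00103299,  0.00123744, -0.00142877,
       -0.00132611]), 'effort': array([-1.27509091e-03, -5.84763694e+01,  2.94105256e+01,  6.95467561e+00,
       -3.22087813e-03, -2.23123357e-05]), 'tool_pos': array([ 0.21717361, -0.63870485,  0.25543504]), 'tool_rot': array([0.10085966, 1.56929366, 1.99932727]), 'ft_force': array([-0.18420978, -0.82409859,  0.74711303]), 'ft_torque': array([0.06706264, 0.02000811, 0.00165154]), 'grip_width': 0.9991133491919236}
```

View pics/scene0.png

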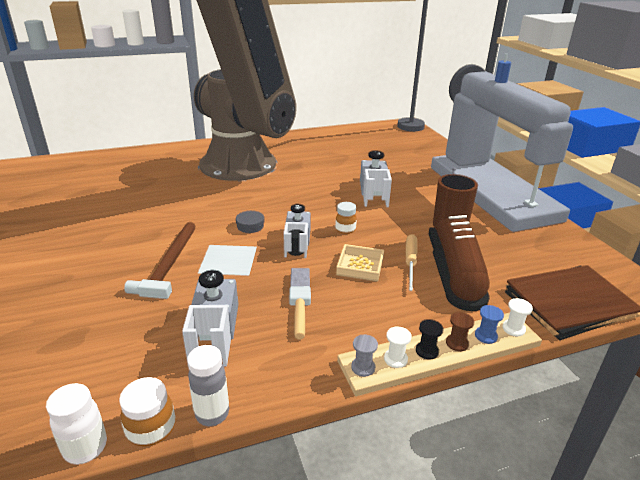

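View pics/top0.png

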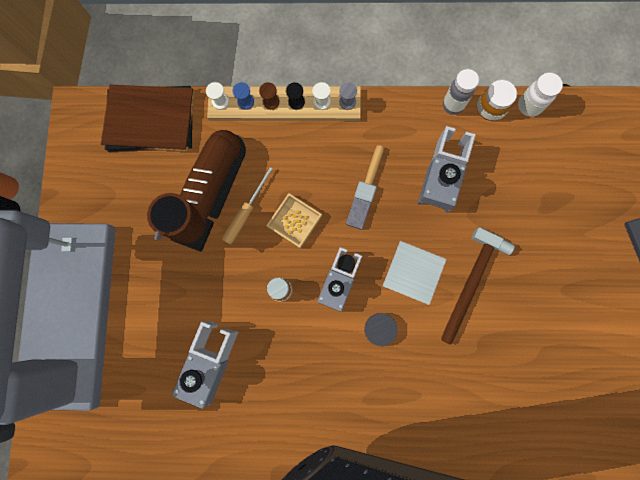

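The small dispenser is at top-view px ~(340,280), with cap at (336,289), magazine at (347,263), plate at (414,272), tray at (295,220), brush at (363,195), tin at (381,329). The two bigger, empty dispensers at (205,365) and (448,168) are the look-alikes. Next step is a zoomed view.

```bash
python3 - <<'E'
from h import *
im=cv2.imread("pics/top0.png"); c=im[150:350,260:460]; cv2.imwrite("pics/z1.png",cv2.resize(c,(600,600),interpolation=cv2.INTER_CUBIC))
im=cv2.imread("pics/scene0.png"); c=im[190:350,190:390]; cv2.imwrite("pics/z2.png",cv2.resize(c,(750,600),interpolation=cv2.INTER_CUBIC))
par=P("top")
im=cv2.imread("pics/top0.png"); hsv=cv2.cvtColor(im,cv2.COLOR_BGR2HSV)
m=((hsv[:,:,1]<60)&(hsv[:,:,2]>140)).astype(np.uint8); m[:, :380]=0;m[:,450:]=0;m[:235]=0;m[310:]=0
cs,_=cv2.findContours(m,cv2.RETR_EXTERNAL,cv2.CHAIN_APPROX_NONE); k=max(cs,key=cv2.contourArea)
w=np.array([ray(par,u,v,0)[:2] for u,v in k[:,0]],np.float32); r=cv2.minAreaRect(w); print("plate",r, cv2.boxPoints(r))
for nm,uv,z in (("cap",(336,288.5),.083),("mag",(347,263),.062),("brush near",(355,226),.02),("tray",(295,220),.02),("tin",(381,329),.026)): print(nm,ray(par,*uv,z))
E
```

```text
plate ((0.502275288105011, -0.12197054177522659), (0.1108819842338562, 0.1107112467288971), 68.490478515625) [[ 0.43044704 -0.15325397]
 [ 0.53344804 -0.1938469 ]
 [ 0.57410353 -0.09068711]
 [ 0.47110254 -0.05009419]]
cap [0.45883198 0.05201411 0.083     ]
mag [0.51395483 0.02937426 0.062     ]
brush near [0.60196393 0.01106669 0.02      ]
tray [0.61424487 0.14565914 0.02      ]
tin [ 0.37714547 -0.04520398  0.026     ]
```

View pics/z1.png

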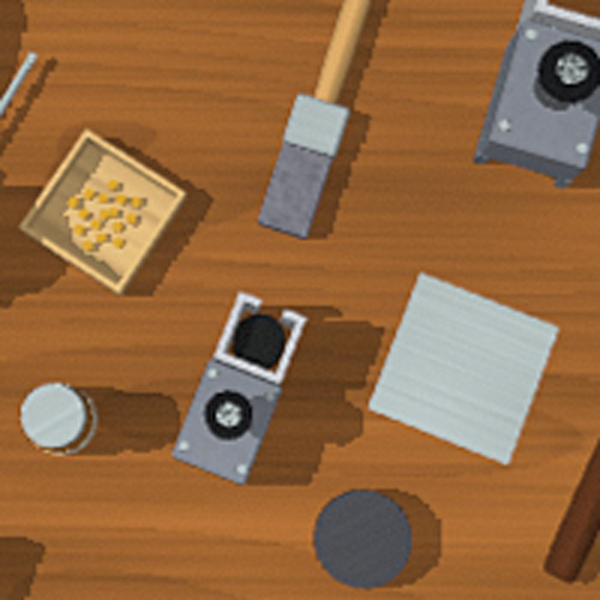

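View pics/z2.png

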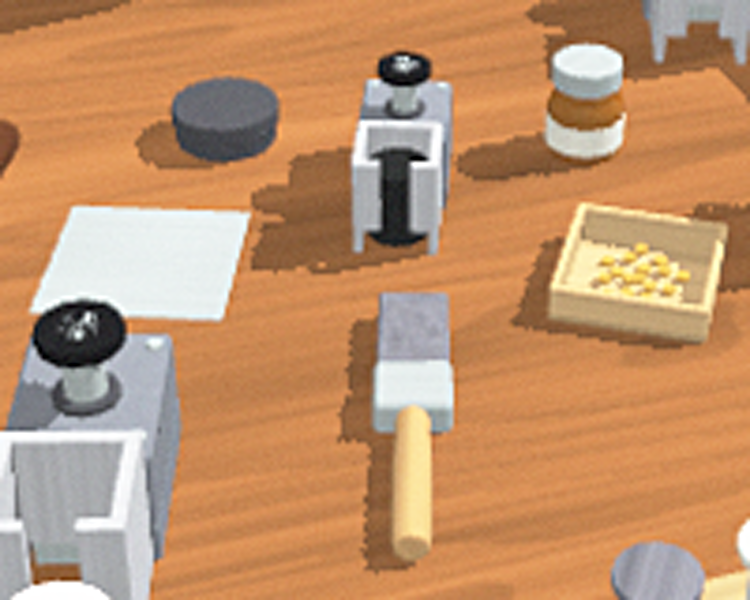

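```bash
cat >> h.py <<'E'
from scipy.spatial.transform import Rotation as Ro
def pose():
    s=bot.read_state(); return np.array(s["tool_pos"]),Ro.from_euler("xyz",s["tool_rot"]).as_matrix(),s
def tgt(yawdeg):  # jaw axis z at yaw, x down
    a=np.radians(yawdeg); z=np.array([np.cos(a),np.sin(a),0]); x=np.array([0,0,-1.]); return np.c_[x,np.cross(z,x),z]
def tri(uv1,uv2):
    A=[]
    for n,uv in (("top",uv1),("scene",uv2)):
        K,R,t=P(n); M=K@np.c_[R,t]; A+= [M]
    X=cv2.triangulatePoints(A[0],A[1],np.array(uv1,float).reshape(2,1),np.array(uv2,float).reshape(2,1)); return (X[:3]/X[3]).ravel()
E
python3 - <<'E'
from h import *
p,R,s=pose(); print(R.round(3))
for y in (-22,158): print(y,(Ro.from_matrix(R.T@tgt(y))).as_rotvec())
print("cap",tri((336.3,288.3),(297.7,208.1)))
print("mag FR corner",tri((260+306/3,150+318/3),(190+357/3.75,190+128/3.75)),"FL",tri((260+240/3,150+293/3),(190+441/3.75,190+128/3.75)))
par=P("top")
for a in ((240,293),(306,318),(282,383),(214,360)): print(ray(par,260+a[0]/3,150+a[1]/3,.062))
# shift to above cap
print("world shift",np.array([.459,.052,.125])-p,"tool",R.T@(np.array([.459,.052,.125])-p))
E
```

```text
[[-0.001 -0.947 -0.322]
 [ 0.001 -0.322  0.947]
 [-1.     0.     0.001]]
-22 [ 2.28243952e+00  6.08936430e-04 -1.78525790e-03]
158 [-8.59152443e-01  1.46691093e-03  5.00350960e-04]
cap [0.45953783 0.0517803  0.07984122]
mag FR corner [0.52695804 0.00116823 0.08425943] FL [0.54367961 0.04677769 0.08556108]
[0.54648763 0.04446385 0.062     ]
[ 0.52924192 -0.00219071  0.062     ]
[0.48319735 0.01446614 0.062     ]
[0.498697   0.06224469 0.062     ]
world shift [ 0.24182639  0.69070485 -0.13043504] tool [ 0.13122794 -0.45127548  0.57593069]
```

>>> {"method": "arm_command", "body": {"commands": "0 0 0 -0.123 0 0 0; 0 0 0 -0.123 0 0 0; 0 0 0 -0.123 0 0 0; 0 0 0 -0.123 0 0 0", "squeeze": 20}}

```text
time: 0.43
tool_pos: [0.2172, -0.6388, 0.2557]
tool_rot: [-0.396, 1.57, 2.001]
ft_force: [0.5, 0.5, -0.6]
grip_width: 0.453
```

>>> {"method": "arm_command", "body": {"commands": "0 0 0 -0.123 0 0 0; 0 0 0 -0.123 0 0 0; 0 0 0 -0.105 0 0 0; 0 0 0 0 0 0 0"}}

```text
time: 0.77
tool_pos: [0.2172, -0.6388, 0.2558]
tool_rot: [-0.751, 1.57, 1.996]
ft_force: [0.1, -0.8, 0.6]
grip_width: 0.0
```

```bash
python3 - <<'E'
from h import *
p,R,s=pose(); print(p,R.round(3),s["time"],s["grip_width"])
print(Ro.from_matrix(R.T@tgt(159)).as_rotvec())
print(R.T@(np.array([.459,.052,.2])-p)*1000)
E
```

```text
[ 0.21723843 -0.63884339  0.2557802 ] [[-0.    -0.385 -0.923]
 [ 0.001 -0.923  0.385]
 [-1.    -0.001  0.001]] 0.7667 8.679441152598601e-05
[-0.02883239  0.00064963  0.00062371]
[  56.25728442 -730.62844584   42.91706569]
```

>>> {"method": "arm_command", "body": {"commands": "0 -20 2 -0.029 0 0 0; 0 -38 2 0 0 0 0; 0 -38 2 0 0 0 0; 0 -38 2 0 0 0 0; 0 -38 2 0 0 0 0"}}

```text
time: 1.18
tool_pos: [0.2709, -0.4737, 0.2558]
tool_rot: [-0.491, 1.57, 2.275]
ft_force: [1.4, 0.9, 0.2]
grip_width: 0.004
```

>>> {"method": "arm_command", "body": {"commands": "0 -38 2 0 0 0 0; 0 -38 2 0 0 0 0; 0 -38 2 0 0 0 0; 0 -38 2 0 0 0 0; 0 -38 2 0 0 0 0"}}

```text
time: 1.6
tool_pos: [0.3304, -0.2929, 0.2563]
tool_rot: [-2.786, 1.57, -0.02]
ft_force: [2.0, 0.5, -0.2]
grip_width: -0.001
```

>>> {"method": "arm_command", "body": {"commands": "0 -38 2 0 0 0 0; 0 -38 2 0 0 0 0; 0 -38 2 0 0 0 0; 0 -38 2 0 0 0 0; 0 -38 2 0 0 0 0"}}

```text
time: 2.02
tool_pos: [0.3899, -0.1121, 0.2566]
tool_rot: [-2.513, 1.57, 0.253]
ft_force: [1.7, 0.2, 0.1]
grip_width: -0.0
```

```bash
python3 - <<'E'
from h import *
p,R,s=pose(); print(p,R.round(3),s["time"],s["grip_width"])
print(Ro.from_matrix(R.T@tgt(159)).as_rotvec())
print(R.T@(np.array([.459,.052,.125])-p)*1000)
save("wrist","w1.png");par=P("wrist");print(-par[1].T@par[2]); 
for X in ([.459,.052,.083],[.5144,.0297,.062]): print(proj(par,X))
E
```

```text
[ 0.38994423 -0.11207043  0.25658385] [[ 0.001 -0.366 -0.93 ]
 [ 0.    -0.93   0.366]
 [-1.    -0.001 -0.001]] 2.0167 -3.6110412982686174e-05
[-0.00856779 -0.00076987  0.00055439]
[ 131.68622171 -177.8889686    -4.04592856]
[ 0.36452687 -0.17885282  0.37462595]
[319.22809465 421.15147235]
[251.85848382 403.68940754]
```

View pics/w1.png

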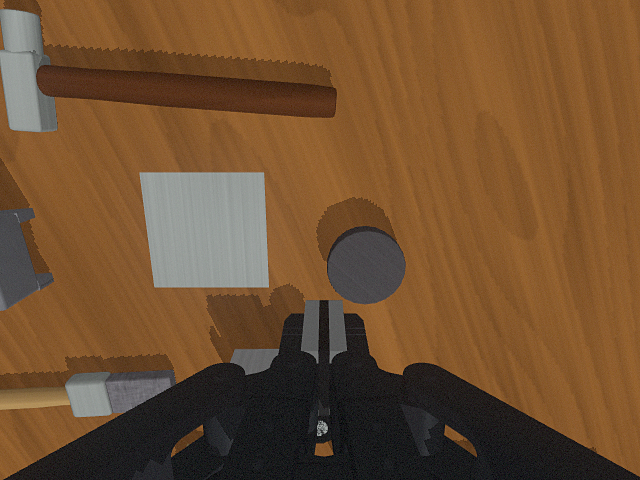

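The wrist view shows the plate square to the tool (top-left), the tin at (365,265), and the cap's bright centre at (321,428), close to the projected (319,421). Next, over the cap.

>>> {"method": "arm_command", "body": {"commands": "0 -38 0 -0.008 0 0 0; 0 -38 -1 0 0 0 0; 0 -38 -1 0 0 0 0; 0 -38 -1 0 0 0 0; 0 -26 -1 0 0 0 0"}}

```text
time: 2.48
tool_pos: [0.458, 0.0537, 0.2564]
tool_rot: [-2.235, 1.57, 0.541]
ft_force: [0.1, -0.3, 0.3]
grip_width: 0.001
```

>>> {"method": "arm_command", "body": {"commands": "25 0 0 0 0 0 0; 35 0 0 0 0 0 0; 35 0 0 0 0 0 0; 20 0 0 0 0 0 0; 0 0 0 0 0 0 0"}}

```text
time: 2.9
tool_pos: [0.4545, 0.0498, 0.1372]
tool_rot: [0.776, 1.563, -2.733]
ft_force: [-0.3, -0.0, -0.2]
grip_width: 0.0
```

```bash
python3 - <<'E'
from h import *
p,R,s=pose(); print(p,R.round(3),s["time"],s["ft_force"])
print(R.T@(np.array([.459,.052,.108])-p)*1000)
im=save("scene","s2.png"); im=im[:,:,::-1]
cv2.imwrite("pics/s2z.png",cv2.resize(im[120:320,200:400],(600,600),interpolation=cv2.INTER_CUBIC))
E
```

```text
[0.45446078 0.04979772 0.13723624] [[-0.007 -0.359 -0.933]
 [-0.003 -0.933  0.359]
 [-1.     0.006  0.006]] 2.9 [-0.34119891 -0.01421709 -0.15310308]
[29.19557857 -3.84598131 -3.61089919]
```

View pics/s2z.png

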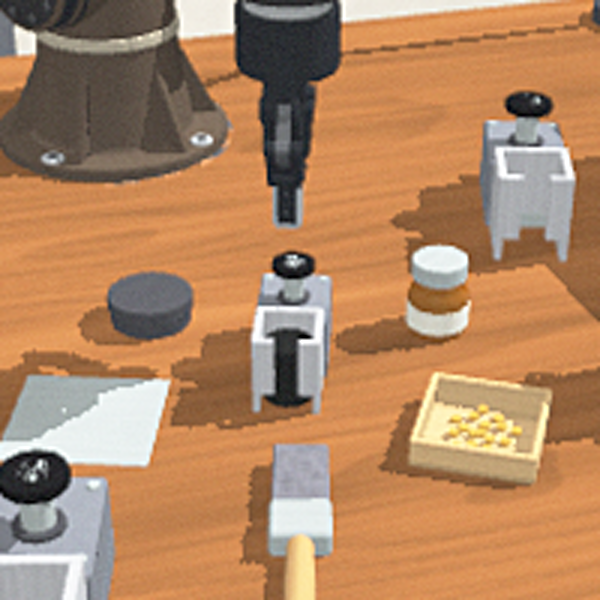

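>>> {"method": "arm_command", "body": {"commands": "8 -4 -4 0 0 0 0; 8 0 0 0 0 0 0; 6 0 0 0 0 0 0; 3 0 0 0 0 0 0; 0 0 0 0 0 0 0"}}

```text
time: 3.37
tool_pos: [0.4622, 0.0531, 0.116]
tool_rot: [0.706, 1.57, -2.799]
ft_force: [-0.5, -0.5, 0.3]
grip_width: -0.0
```

>>> {"method": "arm_command", "body": {"commands": "3 0 0 0 0 0 0; 3 0 0 0 0 0 0; 3 0 0 0 0 0 0; 3 0 0 0 0 0 0; 0 0 0 0 0 0 0"}}

```text
time: 3.78
tool_pos: [0.4625, 0.0533, 0.104]
tool_rot: [-2.938, 1.571, -0.159]
ft_force: [0.2, 0.7, 2.1]
grip_width: 0.001
```

```bash
python3 - <<'E'
from h import *
p,R,s=pose(); print(p,s["time"],s["ft_force"])
print(R.T@(np.array([.459,.052,.083])-p)*1000)
im=save("scene","s3.png"); im=im[:,:,::-1]
cv2.imwrite("pics/s3z.png",cv2.resize(im[140:290,220:370],(600,600),interpolation=cv2.INTER_CUBIC))
E
```

```text
[0.46250243 0.05333926 0.10399807] 3.7833 [0.17501874 0.70560393 2.09377325]
[20.99768309  2.49592019  2.80131294]
```

View pics/s3z.png

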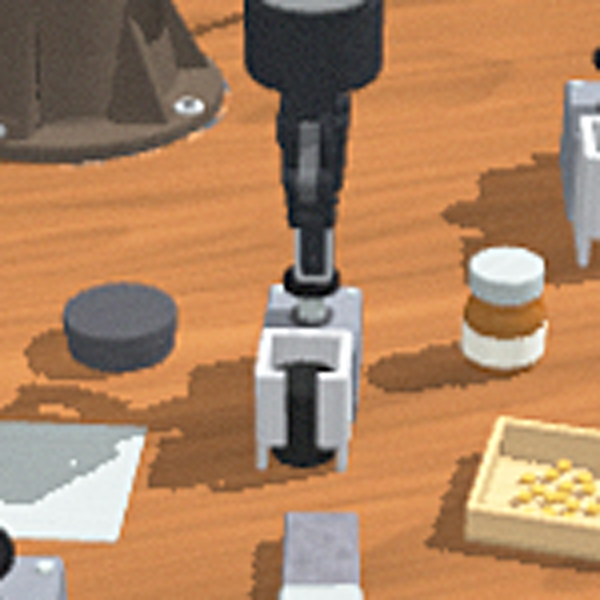

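The tip is on the cap (slightly off centre, force 2 N, about 4 mm down). Now the slow press.

>>> {"method": "arm_command", "body": {"commands": "2 0 0 0 0 0 0; 2 0 0 0 0 0 0; 2 0 0 0 0 0 0; 2 0 0 0 0 0 0; 2 0 0 0 0 0 0"}}

```text
time: 4.25
tool_pos: [0.4626, 0.0534, 0.0942]
tool_rot: [-2.481, 1.57, 0.298]
ft_force: [0.6, -0.6, 3.6]
grip_width: 0.002
```

>>> {"method": "arm_command", "body": {"commands": "2 0 0 0 0 0 0; 2 0 0 0 0 0 0; 2 0 0 0 0 0 0; 2 0 0 0 0 0 0; 1 0 0 0 0 0 0"}}

```text
time: 4.67
tool_pos: [0.4625, 0.0534, 0.0851]
tool_rot: [-2.577, 1.571, 0.202]
ft_force: [0.9, 1.1, 3.4]
grip_width: 0.004
```

>>> {"method": "arm_command", "body": {"commands": "1 0 0 0 0 0 0; 1 0 0 0 0 0 0; 0 0 0 0 0 0 0"}}

```text
time: 4.92
tool_pos: [0.4625, 0.0534, 0.0832]
tool_rot: [-2.605, 1.571, 0.174]
ft_force: [0.9, 0.5, 3.4]
grip_width: -0.001
```

```bash
python3 - <<'E'
from h import *
p,R,s=pose(); print(p,s["time"],s["ft_force"])
im=save("scene","s4.png"); im=im[:,:,::-1]
cv2.imwrite("pics/s4z.png",cv2.resize(im[140:290,220:370],(600,600),interpolation=cv2.INTER_CUBIC))
E
```

```text
[0.46253816 0.05335495 0.08320737] 4.9167 [0.85863413 0.50392402 3.3607147 ]
```

View pics/s4z.png

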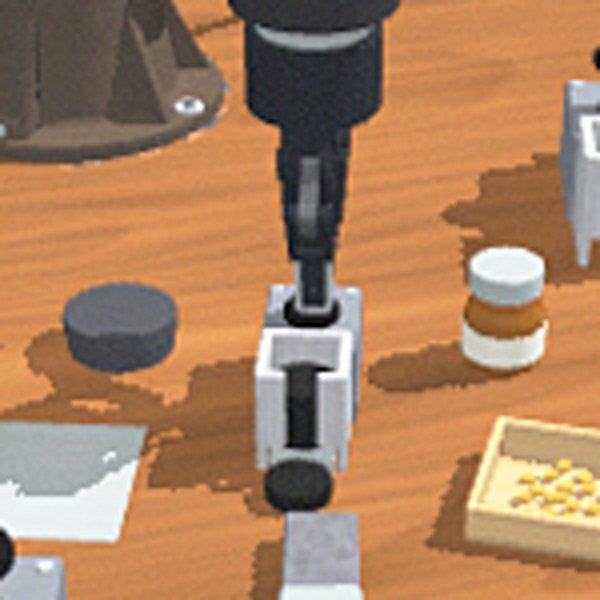

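The blank is out of the mouth, at crop (298,483). The force shows no hard stop yet, so I'll press 1–2 mm more.

>>> {"method": "arm_command", "body": {"commands": "1 0 0 0 0 0 0; 0.5 0 0 0 0 0 0; 0 0 0 0 0 0 0"}}

```text
time: 5.22
tool_pos: [0.4626, 0.0534, 0.0829]
tool_rot: [-2.809, 1.57, -0.03]
ft_force: [-4.3, 1.1, 17.2]
grip_width: 0.001
```

Hard stop felt (17 N at z = 0.083). Release slowly, then rise clear.

>>> {"method": "arm_command", "body": {"commands": "-4 0 0 0 0 0 0; -4 0 0 0 0 0 0; -4 0 0 0 0 0 0; -5 0 0 0 0 0 0; -8 0 0 0 0 0 0"}}

```text
time: 5.63
tool_pos: [0.4616, 0.053, 0.1066]
tool_rot: [0.716, 1.569, -2.789]
ft_force: [1.0, -0.0, 0.8]
grip_width: 0.004
```

>>> {"method": "arm_command", "body": {"commands": "-15 0 0 0 0 0 0; -30 0 0 0 0 0 14; -30 0 0 0 0 0 14; -30 0 0 0 0 0 14; 0 0 0 0 0 0 14"}}

```text
time: 6.05
tool_pos: [0.4647, 0.054, 0.2177]
tool_rot: [-2.437, 1.563, 0.343]
ft_force: [1.6, 0.2, -1.0]
grip_width: 0.164
```

```bash
python3 - <<'E'
from h import *
p,R,s=pose(); print(p,R.round(3),s["time"],s["ft_force"],s["grip_width"])
for n in("scene","top"):
  im=save(n,n+"5.png")[:,:,::-1]
  c=im[150:300,220:370] if n=="scene" else im[190:340,280:430]
  cv2.imwrite("pics/%s5z.png"%n,cv2.resize(c,(600,600),interpolation=cv2.INTER_CUBIC))
E
```

```text
[0.46467935 0.05400268 0.21771907] [[ 0.008 -0.354 -0.935]
 [ 0.003 -0.935  0.354]
 [-1.    -0.005 -0.006]] 6.05 [ 1.60319758  0.22450267 -0.99345963] 0.16448725575739123
```

View pics/scene5z.png

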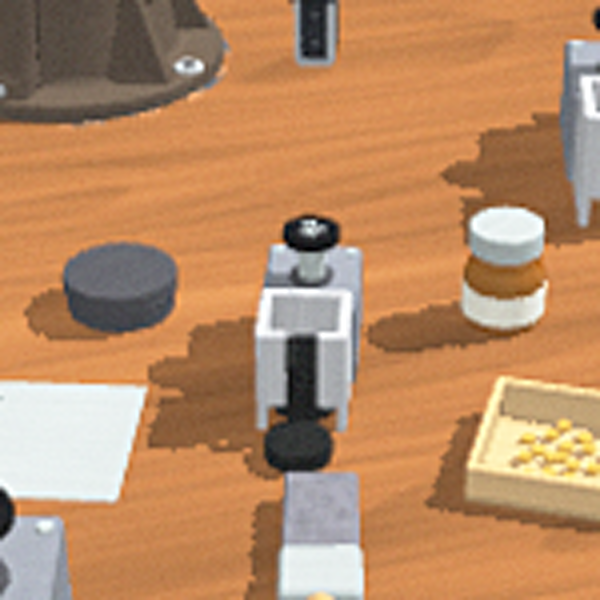

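View pics/top5z.png

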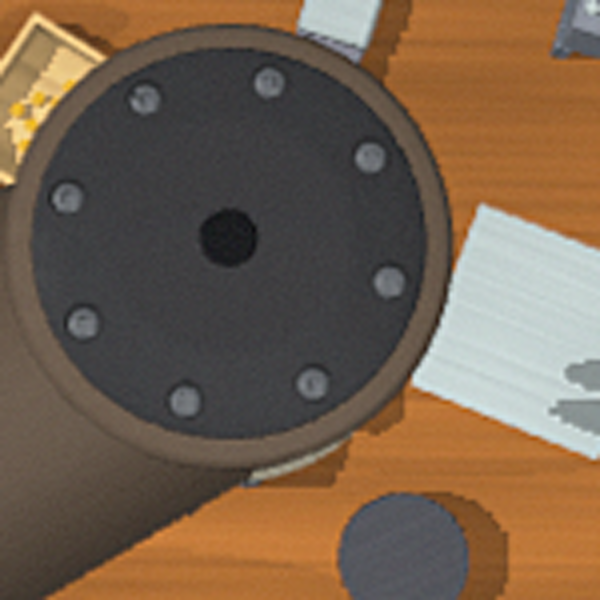

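```bash
python3 - <<'E'
from h import *
par=P("scene")
im=cv2.imread("pics/scene5.png"); g=cv2.cvtColor(im,cv2.COLOR_BGR2HSV)
c=ray(par,294.5,260.2,.012); print("blank",c)
for uv in ((286.2,261.5),(303,261)): print(ray(par,*uv,.012))
M=np.array([.5144,.0297]); th=np.radians(-21.3); ex=np.array([np.cos(th),np.sin(th)]); ey=np.array([-ex[1],ex[0]])
def d(X): X=np.array(X)[:2]-M; return (X@ex*1000).round(1),(X@ey*1000).round(1)
print("blank disp frame",d(c), "plate",d([.5023,-.1220]))
for a in ((287,473),(357,476)): print("brush",d(ray(par,220+a[0]/4,150+a[1]/4,.015)))
# linkage
p,R,s=pose(); pw=P("wrist"); cam=-pw[1].T@pw[2]; print("cam tool",R.T@(cam-p)*1000)
K=pw[0]
save("wrist","w5.png")
for uv in ((235,365),(420,365),(323,305),(290,330),(357,330)):
  D=R.T@(pw[1].T@np.linalg.solve(K,[uv[0],uv[1],1.])); C=R.T@(cam-p)*1000
  for y in (11,15): print(uv,y,(C+D*(y-C[1])/D[1]).round(0))
E
```

```text
blank [0.56507842 0.01198025 0.012     ]
[ 0.56430509 -0.00667934  0.012     ]
[0.57362639 0.02879139 0.012     ]
blank disp frame (np.float64(53.7), np.float64(1.9)) plate (np.float64(43.8), np.float64(-145.7))
brush (np.float64(88.0), np.float64(-1.3))
brush (np.float64(88.4), np.float64(36.1))
cam tool [-117.99106115   76.18077293   -0.23501767]
(235, 365) 11 [-20.  11. -24.]
(235, 365) 15 [-26.  15. -22.]
(420, 365) 11 [-20.  11.  26.]
(420, 365) 15 [-26.  15.  24.]
(323, 305) 11 [16. 11. -0.]
(323, 305) 15 [ 8. 15. -0.]
(290, 330) 11 [ -1.  11. -11.]
(290, 330) 15 [ -9.  15. -10.]
(357, 330) 11 [-1. 11. 10.]
(357, 330) 15 [-9. 15. 10.]
```

View pics/w5.png

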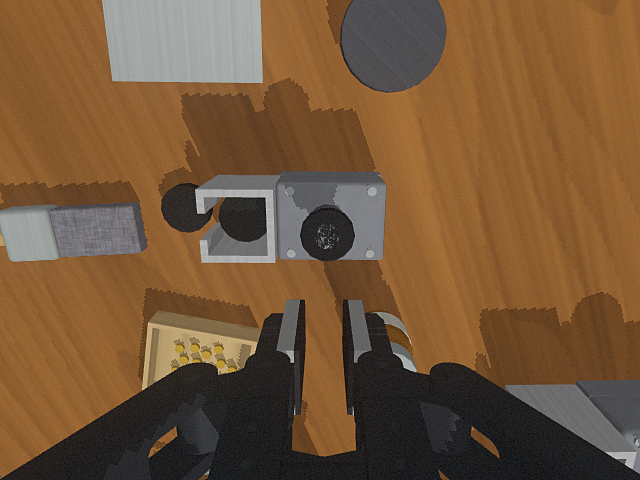

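```bash
cat >> h.py <<'E'
M=np.array([.5144,.0297]); th=np.radians(-21.3); ex=np.array([np.cos(th),np.sin(th)]); ey=np.array([-ex[1],ex[0]])
def d(X): X=np.array(X)[:2]-M; return np.array([X@ex*1000,X@ey*1000]).round(1)
def w(x,y): return M+ex*x/1000+ey*y/1000
E
python3 - <<'E'
from h import *
pw=P("wrist"); p,R,s=pose()
im=cv2.imread("pics/w5.png")
print("blank",d(ray(pw,182,208,.012)),ray(pw,182,208,.012)[:2])
for uv in ((196,190),(203,263),(276,262),(276,190)): print("mag",d(ray(pw,*uv,.062)))
for uv in ((112,82),(262,82)): print("plate",d(ray(pw,*uv,0)))
print("brush",d(ray(pw,146,249,.015)),"tray",d(ray(pw,148,318,.022)),d(ray(pw,264,335,.022)),"cap",d(ray(pw,327,232,.083)))
print(s["qpos"].round(2),Ro.from_matrix(R.T@tgt(-111.3)).as_rotvec())
X=np.r_[w(54,52),.218]; print(X, R.T@(X-p)*1000)
E
```

```text
blank [51.4  0.1] [0.56234777 0.01109383]
mag [ 24.4 -23.3]
mag [23.8 26.4]
mag [-25.5  25.3]
mag [-26.8 -23.8]
plate [ 98. -91.]
plate [-11.7 -92. ]
brush [81.7 32.6] tray [83.9 89.1] [ -9.4 103.9] cap [-59.5  -2.1]
[ 0.54  0.04 -0.5  -0.   -1.03 -0.9 ] [-1.56240075e+00 -1.85674473e-04  6.24092352e-04]
[0.58360039 0.05853238 0.218     ] [  -6.08195928  -48.28729516 -111.88110275]
```

>>> {"method": "arm_command", "body": {"commands": "0 0 0 -0.12 0 0 0; 0 0 0 -0.12 0 0 0; 0 0 0 -0.12 0 0 0; 0 0 0 -0.12 0 0 0; 0 0 0 -0.12 0 0 0"}}

```text
time: 6.62
tool_pos: [0.4614, 0.0528, 0.2104]
tool_rot: [0.163, 1.567, -2.736]
ft_force: [-0.1, -0.6, 0.1]
grip_width: -0.001
```

>>> {"method": "arm_command", "body": {"commands": "0 0 0 -0.12 0 0 0; 0 0 0 -0.12 0 0 0; 0 0 0 -0.12 0 0 0; 0 0 0 -0.12 0 0 0; 0 0 0 -0.12 0 0 0"}}

```text
time: 7.03
tool_pos: [0.4614, 0.0528, 0.2103]
tool_rot: [-0.43, 1.567, -2.729]
ft_force: [0.7, -0.4, -0.3]
grip_width: -0.003
```

>>> {"method": "arm_command", "body": {"commands": "0 0 0 -0.12 0 0 0; 0 0 0 -0.12 0 0 0; 0 0 0 -0.12 0 0 0; 0 0 0 0 0 0 0"}}

```text
time: 7.37
tool_pos: [0.4615, 0.0529, 0.2104]
tool_rot: [-0.775, 1.568, -2.715]
ft_force: [0.8, -0.4, -0.1]
grip_width: 0.002
```

```bash
python3 - <<'E'
from h import *
p,R,s=pose(); print(p,s["time"],s["grip_width"],s["qpos"].round(2),Ro.from_matrix(R.T@tgt(-111.3)).as_rotvec())
X=np.r_[w(53,54),.10]; print(X, R.T@(X-p)*1000)
E
```

```text
[0.46149683 0.05287154 0.21043689] 7.3667 0.0016720481812575823 [ 0.54  0.05 -0.5  -0.   -1.03  0.66] [0.00321477 0.00224005 0.00218791]
[0.5833952  0.06075901 0.1       ] [110.07870223 111.11353954 -51.51885063]
```

Move sideways above everything first, then down.

>>> {"method": "arm_command", "body": {"commands": "0 28 -13 0 0 0 0; 0 28 -13 0 0 0 0; 0 28 -13 0 0 0 0; 0 27 -13 0 0 0 0; 0 0 0 0 0 0 0"}}

```text
time: 7.78
tool_pos: [0.5884, 0.0613, 0.2096]
tool_rot: [-0.4, 1.568, -2.349]
ft_force: [0.1, 0.0, 0.1]
grip_width: 0.003
```

>>> {"method": "arm_command", "body": {"commands": "30 0 0 0 0 0 0; 35 0 0 0 0 0 0; 35 0 0 0 0 0 0; 10 0 0 0 0 0 0; 0 0 0 0 0 0 0"}}

```text
time: 8.2
tool_pos: [0.5823, 0.0602, 0.0982]
tool_rot: [-0.814, 1.563, -2.761]
ft_force: [0.2, -1.3, 0.2]
grip_width: -0.005
```

```bash
python3 - <<'E'
from h import *
p,R,s=pose(); print(p,d(p),s["time"],Ro.from_matrix(R.T@tgt(-111.3)).as_rotvec())
save("wrist","w6.png"); pw=P("wrist"); print(-pw[1].T@pw[2])
X=np.r_[w(53,54),.029]; print(X, R.T@(X-p)*1000)
im=save("scene","s6.png")[:,:,::-1]; cv2.imwrite("pics/s6z.png",cv2.resize(im[150:300,240:390],(600,600),interpolation=cv2.INTER_CUBIC))
E
```

```text
[0.58227784 0.06017102 0.09818469] [52.2 53. ] 8.2 [-0.0051688   0.00539151  0.00573608]
[0.65569989 0.03303709 0.21857618]
[0.5833952  0.06075901 0.029     ] [69.17266155  1.21835713 -1.33197876]
```

View pics/w6.png

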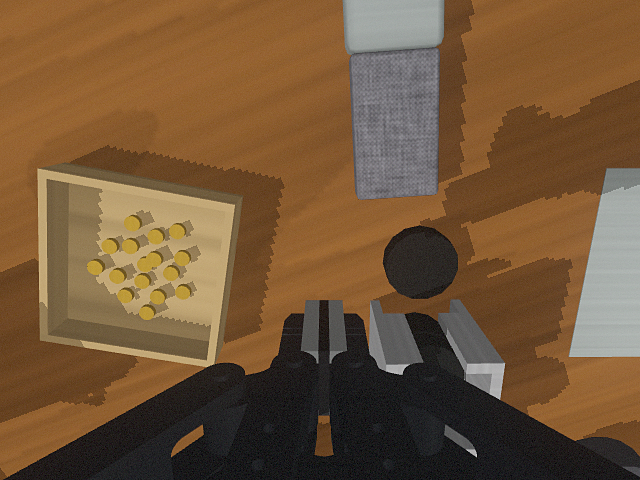

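View pics/s6z.png

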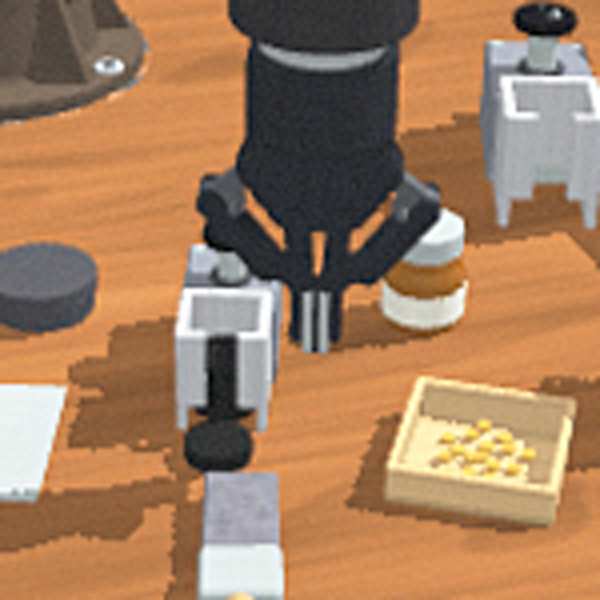

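The wrist view shows the blank at (421,262), brush end at row 195, and the closed tips at (323,305), with the linkage clear of the magazine. The scene view shows the fingers to the right of the magazine, away from the tray.

```bash
python3 - <<'E'
from h import *
pw=P("wrist"); print("blank",d(ray(pw,420,261,.012)),"brush",d(ray(pw,358,198,.012)),d(ray(pw,438,194,.012)),"plate",d(ray(pw,606,168,0)),d(ray(pw,569,356,0)))
E
```

```text
blank [54.9  4.5] brush [88.5 37.8] [90.4 -2.2] plate [101.5 -91.6] [-10.2 -91.4]
```

>>> {"method": "arm_command", "body": {"commands": "30 1 -1 0 0 0 0; 25 0 0 0 0.005 0.005 0; 9 0 0 0 0 0 0; 0 0 0 0 0 0 0; 0 0 0 0 0 0 0"}}

```text
time: 8.72
tool_pos: [0.5871, 0.0621, 0.0394]
tool_rot: [2.301, 1.562, 0.357]
ft_force: [0.4, 0.5, 0.7]
grip_width: -0.002
```

>>> {"method": "arm_command", "body": {"commands": "6 -2 0 0 0 0 0; 5 0 0 0 0 0 0; 0 0 0 0 0 0 0"}}

```text
time: 8.97
tool_pos: [0.5842, 0.0626, 0.0269]
tool_rot: [2.375, 1.563, 0.431]
ft_force: [-0.9, -0.2, -0.2]
grip_width: 0.001
```

```bash
python3 - <<'E'
from h import *
p,R,s=pose(); print(p,d(p),s["time"],s["ft_force"],Ro.from_matrix(R.T@tgt(-111.3)).as_rotvec())
save("wrist","w7.png"); pw=P("wrist")
E
```

```text
[0.58419966 0.06262883 0.02687158] [53.1 56. ] 8.9667 [-0.89961733 -0.23810449 -0.21387566] [-0.00219766 -0.0053027  -0.00511441]
```

View pics/w7.png

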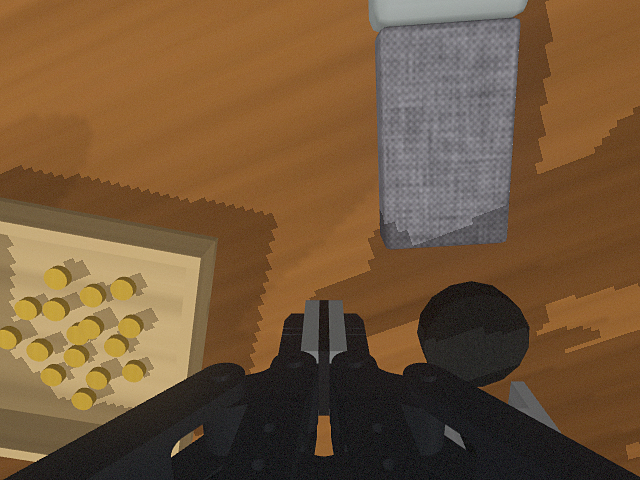

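```bash
python3 - <<'E'
from h import *
pw=P("wrist"); p,R,s=pose()
for uv in ((473,333),(418,333),(529,333),(473,282)): 
  X=ray(pw,*uv,.012); print(d(X),R.T@(X-p)*1000)
E
```

```text
[54.2  3.4] [14.75748565  1.06606654 52.67844064]
[54.2 22.8] [14.85706696  1.01294314 33.27107642]
[ 54.2 -16.3] [14.65624181  1.12007684 72.4098129 ]
[73.6  5.4] [14.86702662 20.48809201 50.66232482]
```

Aligned within about 1 mm, with the blank's diameter measured at 39 mm. Start pushing along tool +z.

>>> {"method": "arm_command", "body": {"commands": "-1 1 5 0 0 0 0; 0 0 5 0 0 0 0; 0 0 5 0 0 0 0; 0 0 5 0 0 0 0; 0 0 5 0 0 0 0"}}

```text
time: 9.43
tool_pos: [0.5758, 0.0382, 0.0278]
tool_rot: [2.358, 1.564, 0.413]
ft_force: [-0.1, 0.0, -0.7]
grip_width: 0.0
```

>>> {"method": "arm_command", "body": {"commands": "0 0 6 0 0 0 0; 0 0 6 0 0 0 0; 0 0 6 0 0 0 0; 0 0 6 0 0 0 0; 0 0 6 0 0 0 0"}}

```text
time: 9.85
tool_pos: [0.565, 0.0104, 0.0276]
tool_rot: [2.351, 1.563, 0.406]
ft_force: [0.4, 0.7, 0.3]
grip_width: 0.005
```

```bash
python3 - <<'E'
from h import *
p,R,s=pose(); print(p,d(p),s["time"],s["ft_force"])
save("wrist","w8.png")
E
```

```text
[0.56504304 0.01043923 0.02763128] [54.2  0.5] 9.85 [0.3985295  0.66378989 0.32614405]
```

View pics/w8.png

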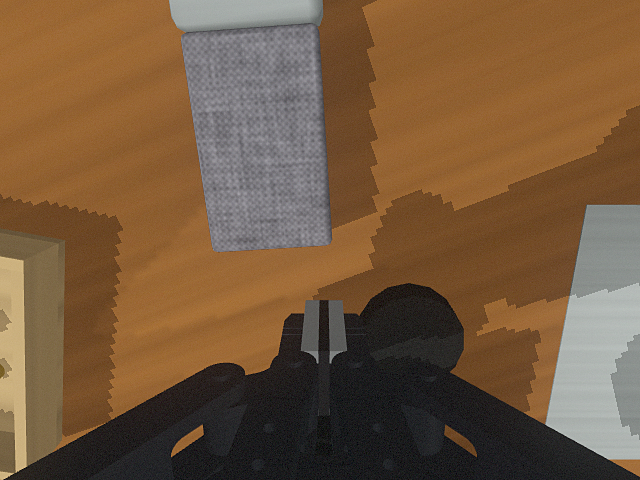

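The blank is pushed along squarely (at (411,335), right against the finger). Carry on.

>>> {"method": "arm_command", "body": {"commands": "0 0 7 0 0 0 0; 0 0 8 0 0 0 0; 0 0 8 0 0 0 0; 0 0 8 0 0 0 0; 0 0 7 0 0 0 0"}}

```text
time: 10.32
tool_pos: [0.5508, -0.0253, 0.0273]
tool_rot: [2.361, 1.564, 0.416]
ft_force: [1.2, 1.1, 0.5]
grip_width: -0.001
```

```bash
python3 - <<'E'
from h import *
p,R,s=pose(); print(p,d(p),s["time"],s["ft_force"])
save("wrist","w9.png")
pw=P("wrist")
for uv in ((411,335),): print(R.T@(ray(pw,*uv,.012)-p)*1000)
E
```

```text
[ 0.55084391 -0.02527527  0.02733423] [ 53.9 -38. ] 10.3167 [1.18794863 1.13509401 0.4973579 ]
[15.17425362 -0.30014601 31.88447586]
```

View pics/w9.png

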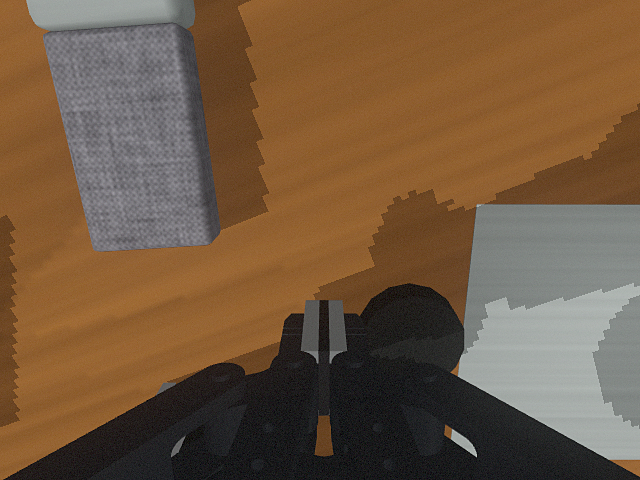

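>>> {"method": "arm_command", "body": {"commands": "0 0 8 0 0 0 0; 0 0 8 0 0 0 0; 0 0 8 0 0 0 0; 0 0 8 0 0 0 0; 0 0 8 0 0 0 0"}}

```text
time: 10.78
tool_pos: [0.5363, -0.0624, 0.0271]
tool_rot: [2.358, 1.564, 0.413]
ft_force: [-0.2, 0.9, 0.3]
grip_width: -0.004
```

>>> {"method": "arm_command", "body": {"commands": "0 0 8 0 0 0 0; 0 0 8 0 0 0 0; 0 0 8 0 0 0 0; 0 0 6 0 0 0 0; 0 0 4 0 0 0 0"}}

```text
time: 11.2
tool_pos: [0.524, -0.0941, 0.027]
tool_rot: [2.353, 1.564, 0.408]
ft_force: [0.3, 1.1, 0.9]
grip_width: 0.001
```

```bash
python3 - <<'E'
from h import *
p,R,s=pose(); print(p,d(p),s["time"],s["ft_force"])
save("wrist","w10.png")
E
```

```text
[ 0.52401629 -0.09405552  0.02704402] [  53.9 -111.8] 11.2 [0.31180738 1.05844879 0.92170387]
```

View pics/w10.png

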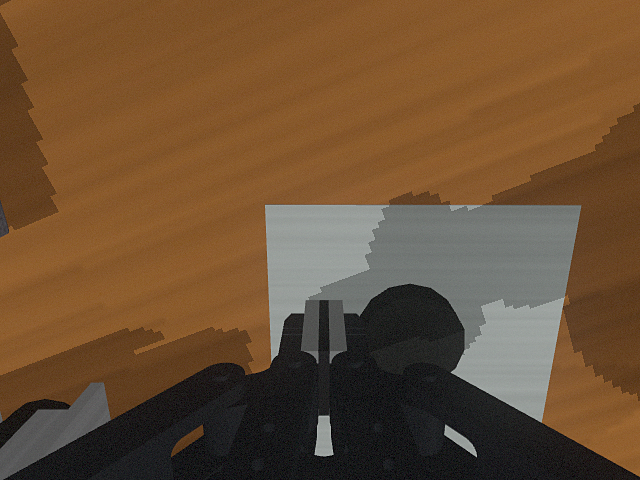

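The blank is near the plate's middle (~(412,335) within plate cols 267–575). Back off, lift and check.

>>> {"method": "arm_command", "body": {"commands": "0 0 -4 0 0 0 0; 0 0 -8 0 0 0 0; 0 0 -8 0 0 0 0; -10 0 0 0 0 0 0; -25 0 0 0 0 0 0"}}

```text
time: 11.67
tool_pos: [0.5296, -0.074, 0.0601]
tool_rot: [-3.095, 1.569, 1.245]
ft_force: [1.3, -0.6, 0.5]
grip_width: 0.0
```

>>> {"method": "arm_command", "body": {"commands": "-35 0 0 0 0 0 0; -35 0 0 0 0 0 0; -35 0 0 0 0 0 0; -35 0 0 0 0 0 0; -30 0 0 0 0 0 0"}}

```text
time: 12.08
tool_pos: [0.5303, -0.0747, 0.2356]
tool_rot: [2.274, 1.562, 0.33]
ft_force: [0.7, -0.0, -0.4]
grip_width: 0.003
```

```bash
python3 - <<'E'
from h import *
p,R,s=pose(); print(p,d(p),s["time"],s["ft_force"])
save("wrist","w11.png"); save("scene","s11.png")
np.save("pw.npy",np.array(P("wrist"),dtype=object),allow_pickle=True)
E
```

```text
[ 0.53033781 -0.07472697  0.23556638] [ 52.8 -91.5] 12.0833 [ 0.69248744 -0.02520101 -0.37313012]Traceback (most recent call last):
  File "<stdin>", line 4, in <module>
ValueError: could not broadcast input array from shape (3,3) into shape (3,)
```

View pics/w11.png

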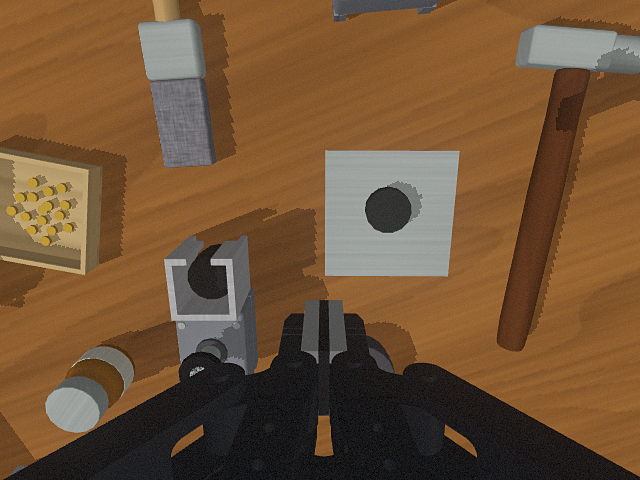

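View pics/s11.png

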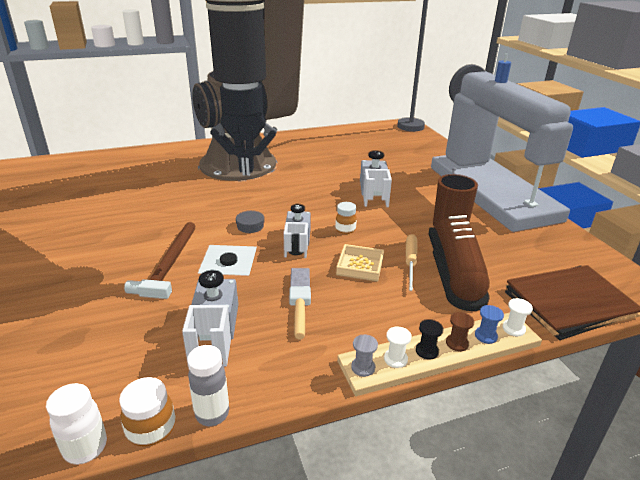

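The blank lies flat at (389,209), with the plate spanning cols 325–460 and rows 151–276. The plunger is up, the remaining blanks are in the magazine, and the bystanders haven't visibly moved. I'll check the numbers, then hand in.

```bash
python3 - <<'E'
from h import *
pw=P("wrist"); p,R,s=pose()
c=np.mean([ray(pw,*uv,0) for uv in ((325,151),(460,151),(448,276),(326,276))],axis=0)
print("plate",d(c),c,"blank",d(ray(pw,388.5,209,.012)),"diff",d(ray(pw,388.5,209,.012))-d(c),"ft",s["ft_force"],np.abs(s["qvel"]).max())
bot.finish_job()
E
```

```text
plate [  46.5 -145.4] [ 0.50488171 -0.12263265  0.        ] blank [  55.4 -142.4] diff [8.9 3. ] ft [-0.01525947 -0.71346177 -0.33009884] 0.08376020285258463
the job is handed in; nothing more can be done
```

The blank is on the gluing plate and the job is handed in, at about 12 s of the 42 s allowed. No verdict was reported.

- **Press:** I pressed the small dispenser's plunger with the closed fingertips until it reached the hard stop, with 17 N on the wrist. I then let it back up. One blank came out, and the next one dropped in the magazine.
- **Push:** I turned the gripper 90° so its linkage cleared the magazine. The flat side of the fingers then pushed the blank about 145 mm onto the plate. I backed off and lifted clear.
- **Last checks:** The blank lies flat about 9 mm and 3 mm from the plate's centre along the plate's axes, where 37 mm is allowed. In the pictures the plunger is up, the other blanks are in the magazine, and nothing else on the bench looks moved. The tool was about 0.2 m above the bench and touching nothing.
- **Disagreements:** Different views of the same point differed by up to about 4 mm, which did not matter here. Triangulating the magazine's rim from two views gave a height of about 85 mm instead of 62 mm, because I read the corner pixels poorly. I did not use that result. A helper script also failed while saving the camera data, with no effect on the job.

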